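Clamp the box side in the bench jig with the cam hold-down

TASK

Clamp the dovetailed board in the jig for chiselling: push the aluminium clamp strap round with the outside of your fingers until the cam at its nose stands over the middle of the board, then push the cam lever all the way down with your fingertips and come clear. Only push: do not take the strap or the lever between the fingers, do not lift or shift the board, and leave the tools and offcuts around it where they are.

Things in the scene. Friction and masses are not known exactly. Their poses are not given: they have to be found in the camera images.
- jig: Plywood jig board fixed on the bench, 275 x 360 x 18 mm, with a wooden fence (25 mm wide, top 36 mm above the bench). Origin at bench height straight under the clamp's vertical stud, which ends in a star knob (44 mm across, top 89 mm above the bench). x points from the board across the fence to the stud. The jig spans x = -210 to 65 mm, y = -190 to 170 mm; the fence x = -85 to -60 mm.
- board: The work: a light wooden box side with dovetails at both ends, 100 mm (its x) by 202 mm (its y, along the fence) by 20 mm thick, 0.3 kg, lying loose on the jig against the fence. Origin at the centre of its underside, which is 18 mm above the bench; its top is 38 mm above the bench. It may lie up to 25 mm to either side of the stud along the fence.
- board_middle (a point): The middle of the board's top face, above which the cam belongs (38 mm above the bench).
- strap_swing (a joint): Swing of the strap about the vertical stud, rad: 0 = the strap points square across the fence over the board (along the jig's -x), positive = swung out towards the jig's +y; it starts swung out at 1.0 to 1.6. Range -1.0 to 1.9, no click or stop at the board; friction holds it where it is left, a push of 1 to 3 N moves it.
- strap_mid (a point): Centre of the strap's section, 70 mm from the stud axis. x points along the strap, nose to heel; z up. The strap is a level aluminium bar 28 mm wide, 14 mm thick, from 145 mm in front (nose) to 45 mm behind (heel) the stud axis; underside 53.5 mm, top 67.5 mm above the bench. It can be pushed up a few mm against a stiff spring. A 6 mm nut and a screw down to the jig at the heel.
- cam_pin (a point): Axis of the cam lever: centre of its level pin across the strap's nose, 135 mm from the stud axis, 60.5 mm above the bench. The lever's fork straddles the strap here, 45 mm over its two round cams (radius 17 mm), whose undersides clear the board by 2 to 4 mm while the lever stands up.
- cam: The pair of eccentric cams of the lever; origin on the pin's axis in the middle, z along the lever outwards. Pushing the lever down turns them 7 mm lower, so that they bear on the board with about 9 N and draw it towards the fence.
- cam_lever (a joint): Cam lever angle, rad: 0 = upright, 1.5 = fully down against its stop (then nearly level, pointing outwards from the strap's nose, away from the stud). It starts at 0 to 0.25. It turns with the strap, in the strap's vertical plane; friction holds it where it is left. It moves at 1 to 3 N at its grip, rising to about 5 N once the cams bear on the board.
- lever_end (a point): Free end of the lever, 85 mm from the pin, on the lever's centre line. The last 45 mm are a black grip 24 mm wide and 14 mm thick. With the lever upright its end is 145 mm above the bench, fully down about 66 mm. Its z axis points along the lever outwards and its y axis along the pin.
- sanding_block: Cork sanding block 45 x 85 x 30 mm lying on the jig behind the fence, on the stud's -y side. Origin: centre of the underside. Leave it.
- offcut: Wooden offcut 34 x 38 mm, 75 mm tall, standing on the jig on the stud's -y side. Origin: centre of the underside. Leave it.
- dovetail_marker: Small brass angle 22 x 60 x 20 mm lying on the jig behind the fence on the stud's +y side, lower than the strap. Origin: centre of the underside. Leave it.
- chisel_wide: Chisel with 25 mm blade, 275 mm long, on the bench on the right. Leave it.
- chisel_narrow: Chisel with 10 mm blade, 275 mm long, on the bench on the right. Leave it.
- mallet: Wooden joiner's mallet, 270 mm long, head 65 x 125 x 60 mm, on the bench on the right. Leave it.
- bowl: Turned wooden bowl, 156 mm across and 58 mm high, on the bench on the left. Leave it.
- marking_gauge: Wooden marking gauge, 210 mm long, 66 mm high, on the bench on the left. Leave it.
Not all that is in view belongs to the job. There is more than one size of the board; the one meant has the size given above.

How it is judged:
By the outcome, as a careful person would: the job done as asked, in the order asked, and still so for the second after the job is handed in, with the robot touching nothing.
It also fails if it takes over 50 s, if anything falls off the work surface, if the arm or the gripper's body presses on something with over 40 N, if the wrist force passes 120 N, or if a joint passes its speed limit or range.

ROBOT

A 6-joint arm with a two-finger parallel gripper is mounted at the origin on the work surface. World frame = base frame: x ahead of the robot, y to its left, z up, the work surface at z = 0. Lengths are in m, angles in rad, forces in N, time in s.
With the tool pointing down it reaches from about 0.3 to 0.875 m from the base axis. Payload 6.4 kg.
Tool frame: the origin (TCP) lies midway between the tips of the shut fingers; the grasp point (between the pads) lies 19 mm behind it; x points along the fingers, y is the direction in which the jaws open and shut, and the axes are right-handed (so a half turn about x gives the same grasp; the last joint's range is limited). The gripper opens to 85 mm and grips with 20 to 120 N. Pads are 22 mm wide; open, the fingers measure 114 mm over their backs; the gripper's body (76 mm by 85 mm) begins 54 mm behind the grasp point. The pads swing forward as they close: fully open they stand 13 mm farther back than shut.
Start: joints at [-1.493, 0.181, 1.607, -0, 1.354, -0.206], TCP at [0.161, -0.552, 0.231] pointing down, gripper open.
Joint ranges: [-2.99, 2.99], [-0.89, 2.07], [0.3, 2.58], [-1.14, 4.28], [0, 2.63], [-3.12, 3.12]. Speed limits (rad/s): [2.57, 2.57, 3.01, 3.14, 3.14, 3.14].

INTERFACE

Orientations are given as a unit quaternion [w, x, y, z].
In Python, from bench import ctrl gives the robot as it stands.
- The arm moves only by the tool step_arm, never from a script. Its argument "motion" is a list of rows, each a list of 7 numbers: the shift along the tool's x, y, z in mm, then the turn, a rotation vector about the tool's x, y, z in degrees, then the closure in counts, from 0 (fully open) to 255 (shut). In form: [[tx, ty, tz, rx, ry, rz, hand], ...]. A call has 1 to 10 rows; each row is the pose to reach, as a shift and turn from the pose commanded when the call began, along the tool's axes at that moment; what a row does not reach only later rows make up. A row lasts 1/8 s, in which the tool goes at most 62.5 mm and 10.7 degrees, less where a joint would pass 70% of its speed; a pose out of reach is approached as far as the arm can. A call with a gripper value outside its range is refused whole. The fingers move at their own pace and stop on an object; the grip force is fixed at half the most. Time passes only in rows, so rows that repeat a pose let the fingers close. It gives the time, the measured TCP pose, the force and the opening at its end, in the units of the state.
- ctrl.get_obs(): the state, without advancing time (a new reading comes with each control period).
- ctrl.camera(name): name is "scene" or "top" or "wrist"; returns (picture, depth): 384x512x3 uint8, red, green, blue; 384x512 float32, m along the optical axis (not along the pixel's ray), 0 where there is no reading.
- ctrl.camera_info(name): a dict with "fx", "fy", "cx", "cy" (pixels), "T" (4x4, takes a point from camera to world coordinates); the wrist camera has in their place "hand_eye" (4x4, takes a point from camera to tool coordinates, whose origin is the TCP and whose axes are the tool frame's). Camera axes: x right, y down, z forward; pixel columns grow to the right and rows downward; lengths in m; the calibration is good to about 2 mm. A picture is of the moment at which its call begins: read the wrist's pose just before it. camera_info takes no time and is no camera call.
- ctrl.hand_in(): hands the job in, once; it reports no verdict.
The state is a dict: "time_s": time; "q": joint angles; "dq": joint speeds; "joint_efforts": joint torques, N m; "eef_pos": TCP position; "eef_rot": TCP orientation; "wrist_force": force on the tool from outside, world axes, zero at the start; "torque": the same for the moment, N m; "opening": opening from 0.0 (shut) to 1.0 (fully open).
Only numpy, scipy, OpenCV 4.12 (cv2) and the standard library are available. Lean on these libraries where they do the work, as an engineer would, in place of code of your own. Each camera call takes 0.05 s, during which the arm holds its last target. There are 200 camera calls.

## Working session

There is one attempt and no reset: what is moved stays moved. The work goes in short steps, Python scripts to look and compute and a tool call to move; the robot and the scene stay as the last step left them, time stands still between calls to the robot, and variables do not carry over. Pictures are saved under pics/ and viewed, about 8 in all and at most 12, crops included, and the job is handed in when it is done.

Besides the shell and the picture viewer there is one more tool, called after "Call:" as a command line: name --pt "numbers of a row" for each row, then --argument value for the rest. step_arm: Moves the arm, as the interface text tells. Its arguments: {"type":"object","properties":{"motion":{"type":"array","items":{"type":"array","items":{"type":"number"}}}},"required":["motion"]}

```bash
mkdir -p pics; cat > h.py <<'E'
import numpy as np, cv2
from scipy.spatial.transform import Rotation as R
from bench import ctrl
def Q(o): q=o['eef_rot']; return R.from_quat([q[1],q[2],q[3],q[0]]).as_matrix()
def cam(n):
    i=ctrl.camera_info(n); o=ctrl.get_obs(); p,d=ctrl.camera(n)
    if 'T' in i: T=np.array(i['T'])
    else:
        E=np.eye(4);E[:3,:3]=Q(o);E[:3,3]=o['eef_pos'];T=E@np.array(i['hand_eye'])
    return p,d,i,T
def pts(d,i,T):
    v,u=np.mgrid[:384,:512]; c=np.stack([(u-i['cx'])/i['fx']*d,(v-i['cy'])/i['fy']*d,d],-1)
    return c@T[:3,:3].T+T[:3,3]
def ray(u,v,z,i,T):
    r=T[:3,:3]@np.array([(u-i['cx'])/i['fx'],(v-i['cy'])/i['fy'],1]); return T[:3,3]+r*(z-T[2,3])/r[2]
def save(n,p): cv2.imwrite('pics/'+n+'.png',p[...,::-1])
E
python3 - <<'E'
from h import *
for n in('top','scene'):
    p,d,i,T=cam(n); save(n+'0',p); np.savez('/tmp/'+n+'0',p=p,d=d,T=T); print(n,T.round(3).tolist(),i['fx'],(d>0).mean())
o=ctrl.get_obs(); print(o['time_s'],Q(o).round(3).tolist())
a,b=[cv2.imread(f'pics/{n}0.png') for n in('top','scene')]
cv2.imwrite('pics/both.png',cv2.resize(np.vstack([a,b]),None,fx=.78,fy=.78))
E
```

```text
top [[-0.004, -0.998, 0.062, 0.406], [-1.0, 0.004, 0.003, -0.042], [-0.004, -0.062, -0.998, 1.356], [0.0, 0.0, 0.0, 1.0]] 432.8919904251351 0.9960988362630209
scene [[0.006, 0.69, -0.724, 1.459], [1.0, -0.005, 0.004, -0.06], [-0.001, -0.724, -0.69, 1.068], [0.0, 0.0, 0.0, 1.0]] 419.57056802642325 0.9960225423177084
0.1 [[-0.0, 0.28, -0.96], [0.002, -0.96, -0.28], [-1.0, -0.002, -0.0]]
```

View pics/top0.png

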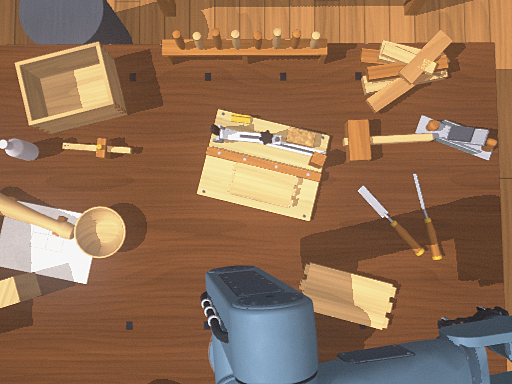

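View pics/scene0.png

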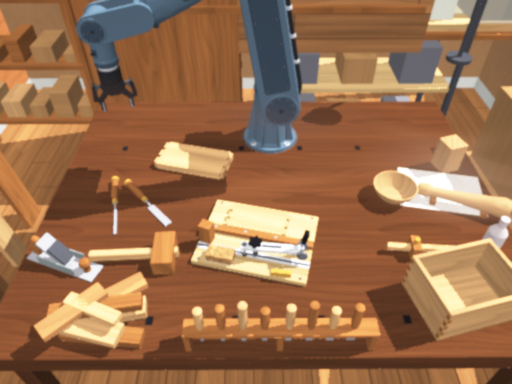

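The top view shows the jig at about (265,165), the star knob near (268,138) and the strap nose to its left near (218,133). The board lies on the jig at about (265,185). The decoy board is at (348,295), off the jig. Next is an enlarged crop and depth numbers.

```bash
python3 - <<'E'
from h import *
z=np.load('/tmp/top0.npz'); p,d,T=z['p'],z['d'],z['T']; i=ctrl.camera_info('top')
c=cv2.resize(p[100:225,190:340],None,fx=5,fy=4.7,interpolation=cv2.INTER_CUBIC)
c=cv2.resize(p[100:220,190:340],(750,600),interpolation=cv2.INTER_CUBIC); save('crop_top',c)
P=pts(d,i,T); Z=P[...,2]
print('bench',np.median(Z[215:230,150:190]))
m=np.zeros((384,512),np.uint8); m[100:225,190:340]=((Z[100:225,190:340]>.010))
n,l,s,_=cv2.connectedComponentsWithStats(m); k=l[165,265]; q=P[l==k][:, :2].astype(np.float32)
r=cv2.minAreaRect(q*1000); print(r, cv2.boxPoints(r).round().tolist())
print((Z[110:160:2,205:335:5]*1000).round().astype(int))
E
```

```text
bench 0.00022385553635240196
((561.4783935546875, -50.150421142578125), (360.0225524902344, 306.53924560546875), 76.00264739990234) [[369.0, -188.0], [667.0, -262.0], [754.0, 87.0], [456.0, 162.0]]
[[  -1   -3    3   15    1    3   -2    0   -1    1    2    1    1    4
    -1   -2   -2    4   -5    5   -2    4    1    6    5    1]
 [  -1   -1   -2   20   19   18    0    3    0   -3   -4   -4   -3   -4
     1    4    0    0    0   -3    5   -2   -2   -3    1    4]
 [   5   -1    3   21   17   17   38   43   -2   -3   -6   -1    4    0
    -1    5    1    1    4   -1   -3   -1   -2   -4    2   -1]
 [  -1    4   -4   16   19   18   25   36   36   44    4    4    5    2
     3    2    0    3   -5   -2    1    1    0   -4   -2    2]
 [   1   -1    0   20   21   23   25   24   25   28   19    1   -1    1
     3    1    2    1   -3    3    4   -4    2    0   -5   -2]
 [   2   -1   17   17   20   17   27   22   28   20   19   12   19    2
     1   -1    0   -5    3    0    4    5   -1    5    1    0]
 [   4    1   15   17   19   24   15   21   25   21   20   15   21   20
    -1    2   -4    
[... 1773 characters left out ...]
 16   19   19   17    3]
 [   3   34   33   33 1356   18   15   22   19   19   21   14   18   18
    14   14   14   22   18   15   20   12   14   16   18    2]
 [  -5   36   34   39   36   36   14   18   15   16   18   17   21   20
    17   20   16   14   21   17   18   18   95   24   18   -4]
 [  -1   34   40   31   32   35   34   36   18   19   21   18   21   24
    16   18   18   16   13   19   22   18   93   95   -1    0]
 [   3   17   30   32   37   35   40   36   36   20   16   18   18   23
    21   18   14   14   17   17   18   16   97   92 1356   -4]
 [   2   24   16   20   36   38   37   38   33   37   35   24   19   20
    15   19   20   15   15   13   21   30   89   90   90    2]]
```

View pics/crop_top.png

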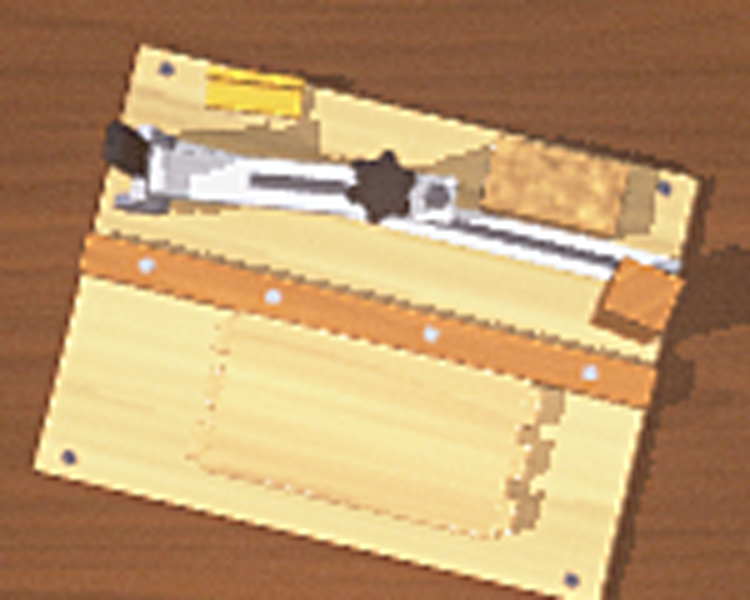

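The crop shows the jig's corners at (140,45), (698,178) and (35,468), the knob at (382,186), and the strap's nose at about (150,180). The lever grip is at (125,145), the offcut at (640,295) and the cork block at (560,185). The board lies below the fence, from about (200,468) to (540,385). Now for the metric values.

```bash
python3 - <<'E'
from h import *
z=np.load('/tmp/top0.npz'); p,d,T=z['p'],z['d'],z['T']; i=ctrl.camera_info('top')
f=lambda u,v,z:ray(190+u/5-.4,100+v/5-.4,z,i,T)[:2]*1000
A,B,D,C=[f(*q,.018) for q in((140,45),(698,178),(35,468),(603,600))]
print('corners',A,B,D,C,np.linalg.norm(A-B),np.linalg.norm(A-D))
jy=(A-B)/np.linalg.norm(A-B); jx=np.array([jy[1],-jy[0]]); J=np.stack([jx,jy],1) 
o1=A-J@[65,170]; o2=B-J@[65,-190]; o3=D-J@[-210,170]
print('yaw',np.degrees(np.arctan2(jy[1],jy[0]))-90,'origins',o1,o2,o3)
P=pts(d,i,T)*1000; Z=P[...,2]; X=P[...,:2]
k=(Z>82)&(Z<95); u=np.zeros_like(k); u[122:148,255:282]=1; kk=k&u; r=X[kk]; print('knob',(r.max(0)+r.min(0))/2,r.mean(0),len(r))
O=r.mean(0); L=(X-O)@J
s=(Z>60)&(Z<76)&(L[...,0]>-160)&(L[...,0]<50)&(abs(L[...,1])<170); s[:,282:]=0; s[:,:218]=0
r=L[s]; c,S,V=np.linalg.svd(r-r.mean(0),full_matrices=False); print('strap dir in jig',V[0],r.mean(0),len(r))
b=(Z>28)&(Z<50)&(L[...,0]<-88)&(L[...,0]>-205)&(abs(L[...,1])<150)
b=cv2.morphologyEx(b.astype(np.uint8),cv2.MORPH_OPEN,np.ones((3,3)))>0
r=L[b]; R_=cv2.minAreaRect(r.astype(np.float32)); print('board jig',R_,r.min(0),r.max(0),np.percentile(r,[1,99],axis=0))
g=(Z>75)&(L[...,1]>90)&(L[...,1]<180)&(abs(L[...,0])<120); print('lever',np.c_[L[g],Z[g]].round()[::2].tolist())
for nm,(a0,a1,b0,b1) in dict(off=(145,170,305,330)).items():
    g=np.zeros_like(k); g[a0:a1,b0:b1]=1; g&=(Z>80); print(nm,L[g].min(0),L[g].max(0))
E
```

```text
corners [752.07764813  87.37801585] [ 666.25859918 -261.21404756] [486.55316688 151.95203686] [ 403.58994354 -198.98283727] 359.0004677433251 273.26370840712013
yaw -13.830475273148906 origins [648.3236818  -62.15497205] [648.56261995 -61.18441896] [649.82619927 -63.31969119]
knob [648.44215192 -61.30602885] [647.80125067 -61.4790938 ] 135
strap dir in jig [ 0.13650966 -0.99063874] [-8.84016791 60.21636794] 486
board jig ((-136.4254150390625, -23.878860473632812), (201.82379150390625, 96.62722778320312), 89.90673828125) [-184.79186218 -124.80006964] [-88.05450676  77.02984205] [[-183.65721119 -121.77575145]
 [ -88.98878011   73.79464446]]
lever [[-13.0, 156.0, 145.0], [-11.0, 152.0, 142.0], [-10.0, 146.0, 142.0], [2.0, 145.0, 89.0], [3.0, 139.0, 91.0], [-15.0, 154.0, 141.0], [-14.0, 147.0, 146.0], [-10.0, 144.0, 132.0], [-1.0, 144.0, 91.0], [-1.0, 138.0, 97.0], [-18.0, 156.0, 142.0], [-17.0, 150.0, 144.0], [-15.0, 145.0, 140.0], [-12.0, 141.0, 126.0], [-5.0, 140.0, 96.0], [-1.0, 136.0, 85.0], [-21.0, 155.0, 142.0], [-21.0, 149.0, 147.0], [-19.0, 144.0, 143.0], [-14.0, 141.0, 123.0], 
[... 261 characters left out ...]
, 91.0], [-29.0, 150.0, 144.0], [-28.0, 145.0, 142.0], [-25.0, 140.0, 133.0], [-20.0, 137.0, 115.0], [-31.0, 153.0, 137.0], [-31.0, 147.0, 141.0], [-29.0, 142.0, 137.0], [-25.0, 139.0, 122.0], [-18.0, 137.0, 90.0], [-32.0, 148.0, 129.0], [-31.0, 142.0, 135.0], [-27.0, 138.0, 119.0], [-22.0, 136.0, 94.0], [-32.0, 143.0, 122.0], [-29.0, 138.0, 114.0], [-25.0, 135.0, 96.0], [-30.0, 139.0, 105.0], [-27.0, 135.0, 92.0], [-32.0, 139.0, 95.0], [-30.0, 134.0, 91.0], [-34.0, 139.0, 92.0], [-33.0, 133.0, 93.0], [-37.0, 138.0, 92.0], [-36.0, 133.0, 92.0], [-40.0, 138.0, 91.0], [-39.0, 131.0, 97.0], [-41.0, 139.0, 79.0], [-41.0, 132.0, 89.0]]
off [-239.88352311 -185.64734464] [ -6.87980916 -38.79476897]
```

```bash
cat >> h.py <<'E'
S=np.array([648.2,-62.]); ya=np.radians(-13.83); J=np.array([[np.cos(ya),-np.sin(ya)],[np.sin(ya),np.cos(ya)]])
def fing(th,r,h):  # world xy mm of point at radius r on strap axis, offset h on outer (theta+) side ; tool-y world angle deg
    t=J@[np.sin(th),np.cos(th)]; return S+J@[-r*np.cos(th),r*np.sin(th)]+h*t, np.degrees(np.arctan2(t[1],t[0]))
def rel(p0,a0,p,z,a):  # rows from commanded pose p0(mm xyz), tool-y angle a0
    y=np.array([np.cos(np.radians(a0)),np.sin(np.radians(a0))]); zt=np.array([y[1],-y[0]]); d=p-p0[:2]
    return [round(v,1) for v in (p0[2]-z,d@y,d@zt,-((a-a0+180)%360-180))]
def st():
    o=ctrl.get_obs(); m=Q(o); return np.array(o['eef_pos'])*1000, np.degrees(np.arctan2(m[1,1],m[0,1])), o
E
python3 - <<'E'
from h import *
print(np.array(ctrl.camera_info('wrist')['hand_eye']).round(3).tolist())
p,a,o=st(); print(p,a,[v for v in fing(1.434,65,38.5)])
t,b=fing(1.434,65,38.5); print(rel(p,a,t,231,b))
E
```

```text
[[0.001, -0.273, 0.962, -0.142], [1.0, 0.001, -0.0, -0.001], [-0.001, 0.962, 0.273, -0.068], [0.0, 0.0, 0.0, 1.0]]
[ 161.00126008 -551.48198113  230.46731702] -73.73697784963551 [array([693.27513497,  -1.37424468]), np.float64(-5.992147821760044)]
[np.float64(-0.5), np.float64(-379.0), np.float64(-665.0), np.float64(-67.7)]
```

Call:
step_arm --pt "0 -15 -26 0 0 0 255" --pt "0 -44 -77 -5 0 0 255" --pt "0 -74 -130 -12 0 0 255" --pt "0 -104 -182 -18 0 0 255" --pt "0 -134 -235 -25 0 0 255" --pt "0 -164 -288 -31 0 0 255" --pt "0 -194 -340 -37 0 0 255" --pt "0 -224 -393 -43 0 0 255" --pt "0 -254 -446 -49 0 0 255" --pt "0 -284 -498 -55 0 0 255"

```text
time_s: 1.35
eef_pos: [0.5606, -0.1381, 0.231]
eef_rot: [-0.413, -0.574, -0.413, 0.574]
wrist_force: [0.8, -1.0, 0.0]
opening: -0.0
```

```bash
python3 - <<'E'
from h import *
p,a,o=st(); print(o['time_s'],p,a,o['q'],o['wrist_force'],o['opening'])
t,b=fing(1.434,65,38.5); print(rel(p,a,t,231,b))
E
```

```text
1.35 [ 560.58502665 -138.14152286  230.97888119] -18.53472385102774 [-4.47010504e-01  1.86505178e-01  1.60099123e+00 -1.38563468e-04
  1.35446908e+00 -1.23488797e-01] [ 0.76059538 -1.03111628  0.01788707] -0.00017998533784420803
[np.float64(-0.0), np.float64(82.3), np.float64(-171.9), np.float64(-12.5)]
```

Call:
step_arm --pt "0 22 -45 -4 0 0 255" --pt "0 46 -95 -9 0 0 255" --pt "0 68 -142 -12 0 0 255" --pt "0 80 -165 -12.5 0 0 255" --pt "0 82.3 -172 -12.5 0 0 255" --pt "0 82.3 -172 -12.5 0 0 255"

```text
time_s: 2.1
eef_pos: [0.6923, -0.0036, 0.2306]
eef_rot: [-0.472, -0.526, -0.472, 0.527]
wrist_force: [-0.4, 0.1, -0.6]
opening: -0.0
```

```bash
python3 - <<'E'
from h import *
p,a,o=st(); print(o['time_s'],p,a,o['wrist_force'])
pic,d,i,T=cam('wrist'); save('w1',pic); P=pts(d,i,T)*1000; Z=P[...,2]
L=(P[...,:2]-S)@J
# strap: z 60-75
m=(Z>60)&(Z<74)&(np.hypot(L[...,0],L[...,1])<115)&(L[...,1]>25)&(abs(L[...,0])<60); r=L[m]
print('n',len(r)); 
if len(r)>50:
    c,s_,V=np.linalg.svd(r-r.mean(0),full_matrices=False); v=V[0]*np.sign(V[0][1]); print('mean',r.mean(0),'theta',np.arctan2(v[1],-v[0]),'lat offset of line from stud',r.mean(0)@[v[1],-v[0]],'halfwidth',np.percentile((r-r.mean(0))@[v[1],-v[0]],[2,98]))
m=(Z>28)&(Z<50)&(L[...,0]>15)&(L[...,0]<62)&(L[...,1]>40)&(L[...,1]<160); print('marker',np.percentile(L[m],[2,98],axis=0),Z[m].mean()) if m.sum() else 0
m=(Z>130)&(Z<160)&(np.hypot(L[...,0],L[...,1])<190); print('levertop',L[m].mean(0),Z[m].mean()) if m.sum() else 0
E
```

```text
2.1 [692.26542468  -3.56184114 230.63578214] -6.232530332944065 [-0.44207792  0.10536211 -0.63864175]
n 2440
mean [-11.19314437  70.92686691] theta 1.4211398317075603 lat offset of line from stud -0.49294359080945993 halfwidth [-13.6443261  13.2778045]
marker [[ 50.46420327  64.05669451]
 [ 60.79572282 120.68546992]] 36.87317157974693
levertop [-21.86748724 148.14910294] 141.44933090490733
```

View pics/w1.png

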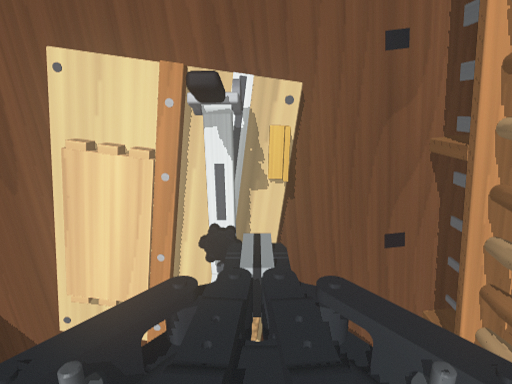

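The wrist view shows the strap from (220,110) to (215,280), with the knob at (218,243). The lever grip is at (205,85), the marker at (280,152), and the shut fingers at (257,250) on the outer side. Strap angle θ≈1.42. I go down beside the strap.

Call:
step_arm --pt "30 0 0 0 0 0 255" --pt "80 0 0 0 0 0 255" --pt "125 0 0 0 0 0 255" --pt "160 0 0 0 0 0 255" --pt "175 0 0 0 0 0 255" --pt "178 0 0 0 0 0 255" --pt "178 0 0 0 0 0 255"

```text
time_s: 3.02
eef_pos: [0.6938, -0.004, 0.055]
eef_rot: [0.473, 0.527, 0.471, -0.526]
wrist_force: [-0.3, 0.8, -0.3]
opening: -0.001
```

```bash
python3 - <<'E'
from h import *
p,a,o=st(); print(o['time_s'],p,a,o['wrist_force'])
pic,d,i,T=cam('scene'); save('s1',cv2.resize(pic[190:300,170:340],(680,440),interpolation=cv2.INTER_CUBIC))
p0=np.array([693.3,-1.4,52.6]); a0=-6
for th in np.linspace(1.42,0.1,9): 
    t,b=fing(th,65,28.5); print(round(th,2),rel(p0,a0,t,52.6,b))
E
```

```text
3.025 [693.82517812  -4.01827753  55.04743951] -6.264641633975806 [-0.32464354  0.81680126 -0.27123767]
1.42 [np.float64(0.0), np.float64(-10.9), np.float64(-0.4), np.float64(-0.8)]
1.25 [np.float64(0.0), np.float64(-22.1), np.float64(-4.1), np.float64(-10.3)]
1.09 [np.float64(0.0), np.float64(-33.6), np.float64(-5.8), np.float64(-19.7)]
0.92 [np.float64(0.0), np.float64(-45.3), np.float64(-5.7), np.float64(-29.2)]
0.76 [np.float64(0.0), np.float64(-56.8), np.float64(-3.6), np.float64(-38.6)]
0.6 [np.float64(0.0), np.float64(-67.8), np.float64(0.3), np.float64(-48.1)]
0.43 [np.float64(0.0), np.float64(-78.1), np.float64(6.0), np.float64(-57.5)]
0.27 [np.float64(0.0), np.float64(-87.2), np.float64(13.3), np.float64(-67.0)]
0.1 [np.float64(0.0), np.float64(-95.0), np.float64(22.0), np.float64(-76.4)]
```

View pics/s1.png

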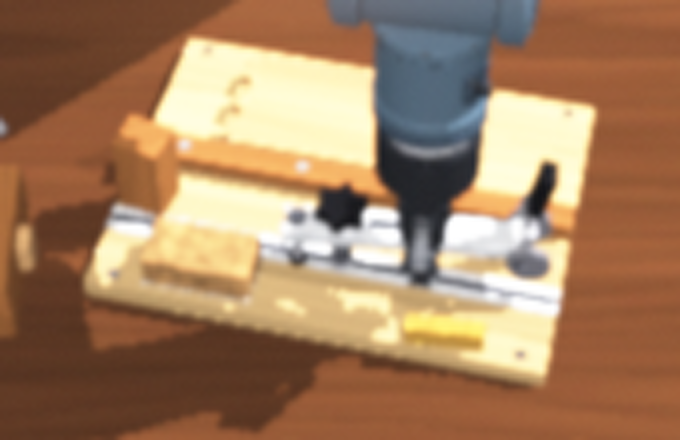

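The fingers stand at (420,270), beside the strap and between the knob (340,208) and the lever (540,185), clear of the marker. I start the swing slowly.

Call:
step_arm --pt "1 -6 0 0 0 0 255" --pt "1 -11 -0.4 -1 0 0 255" --pt "1 -16.5 -2.3 -5.5 0 0 255" --pt "1 -22 -4.1 -10.3 0 0 255" --pt "1 -28 -5 -15 0 0 255" --pt "1 -33.6 -5.8 -19.7 0 0 255" --pt "1 -39.5 -5.8 -24.5 0 0 255" --pt "1 -45.3 -5.7 -29.2 0 0 255" --pt "1 -51 -4.7 -34 0 0 255" --pt "1 -56.8 -3.6 -38.6 0 0 255"

```text
time_s: 4.32
eef_pos: [0.6375, 0.0063, 0.0532]
eef_rot: [0.621, 0.34, 0.619, -0.339]
wrist_force: [3.6, -0.1, -1.1]
opening: -0.002
```

```bash
cat >> h.py <<'E'
def strap(n='top'):
    pic,d,i,T=cam(n); P=pts(d,i,T)*1000; Z=P[...,2]; L=(P[...,:2]-S)@J; rr=np.hypot(L[...,0],L[...,1])
    # lever/nose parts & strap in front, seen free of gripper
    m=(Z>60)&(Z<74)&(rr>88)&(rr<125)&(L[...,1]>-60)&(L[...,0]<40); r=L[m]
    return pic,len(r),np.median(np.arctan2(r[:,1],-r[:,0])),L,Z,rr
E
python3 - <<'E'
from h import *
p,a,o=st(); print(o['time_s'],p,a,o['wrist_force'])
pic,n,th,L,Z,rr=strap(); save('t2',cv2.resize(pic[80:240,160:360],(750,600))); print(n,th)
print(fing(.76,65,28.5))
E
```

```text
4.325 [637.46431888   6.29451273  53.16279811] 32.561612282714165 [ 3.60804305 -0.11737287 -1.07897919]
82 0.817519566100153
(array([637.15894618,   8.1095224 ]), np.float64(32.62520757005744))
```

View pics/t2.png

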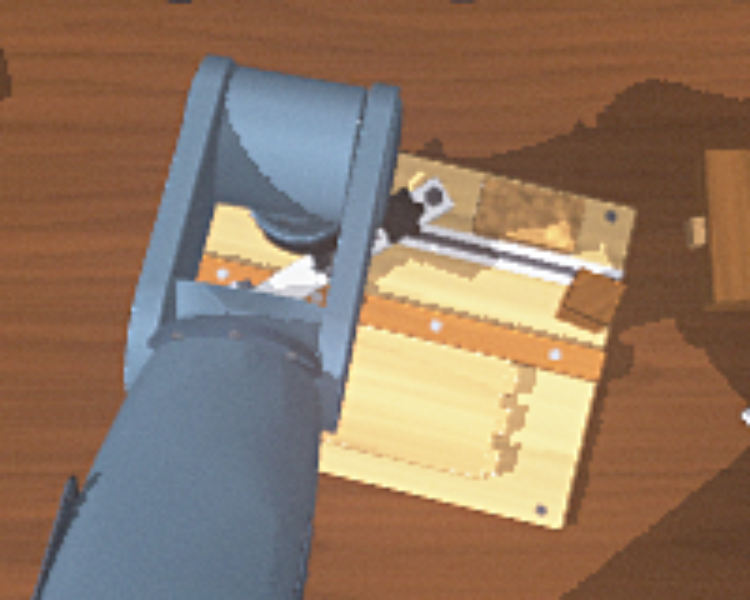

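The strap is following: nose near (285,275), θ≈0.8, 3.6 N. I continue.

```bash
python3 - <<'E'
from h import *
p0,a0=np.array([637.2,8.1,53.]),32.6
for th in np.linspace(.76,-0.04,11): 
    t,b=fing(th,65,28.5); print(round(th,2),*rel(p0,a0,t,53,b))
E
```

```text
0.76 0.0 -0.0 -0.0 -0.0
0.68 0.0 -5.3 -2.1 -4.6
0.6 0.0 -10.8 -3.7 -9.2
0.52 0.0 -16.3 -4.9 -13.8
0.44 0.0 -21.9 -5.7 -18.4
0.36 0.0 -27.6 -6.0 -22.9
0.28 0.0 -33.3 -5.8 -27.5
0.2 0.0 -38.9 -5.2 -32.1
0.12 0.0 -44.5 -4.2 -36.7
0.04 0.0 -50.0 -2.7 -41.3
-0.04 0.0 -55.3 -0.7 -45.9
```

Call:
step_arm --pt "0 -5.3 -2.1 -4.6 0 0 255" --pt "0 -10.8 -3.7 -9.2 0 0 255" --pt "0 -16.3 -4.9 -13.8 0 0 255" --pt "0 -21.9 -5.7 -18.4 0 0 255" --pt "0 -27.6 -6 -22.9 0 0 255" --pt "0 -33.3 -5.8 -27.5 0 0 255" --pt "0 -38.9 -5.2 -32.1 0 0 255" --pt "0 -44.5 -4.2 -36.7 0 0 255" --pt "0 -50 -2.7 -41.3 0 0 255" --pt "0 -50 -2.7 -41.3 0 0 255"

```text
time_s: 5.62
eef_pos: [0.5931, -0.0181, 0.0527]
eef_rot: [0.7, 0.101, 0.7, -0.101]
wrist_force: [-0.0, 0.9, -0.5]
opening: 0.001
```

```bash
python3 - <<'E'
from h import *
p,a,o=st(); print(o['time_s'],p,a,o['wrist_force'],fing(.04,65,28.5))
pic,d,i,T=cam('wrist'); save('w2',pic); np.savez('/tmp/w2',p=pic,d=d,T=T)
P=pts(d,i,T)*1000; Z=P[...,2]; L=(P[...,:2]-S)@J; rr=np.hypot(L[...,0],L[...,1])
m=(Z>60)&(Z<72)&(rr>30)&(rr<118)&(abs(L[...,1])<60)&(L[...,0]<-25); r=L[m]; print(len(r))
if len(r)>30: print('theta',np.median(np.arctan2(r[:,1],-r[:,0])),r.min(0),r.max(0))
m=(Z>30)&(Z<45)&(L[...,0]<-88)&(L[...,0]>-205)&(abs(L[...,1])<150); r=L[m]; print('board',len(r),np.percentile(r,[.5,99.5],axis=0) if len(r) else 0)
E
```

```text
5.625 [593.06392063 -18.1228947   52.72824583] 73.57950626577352 [-0.02890278  0.93404864 -0.53407888] (array([593.67012806, -16.57156105]), np.float64(73.87816881947671))
8411
theta 0.0535324705799488 [-117.98389402  -12.19617505] [-56.45526762  43.31930416]
board 44136 [[-181.37282405 -101.45171552]
 [ -88.45553707   74.51748524]]
```

View pics/w2.png

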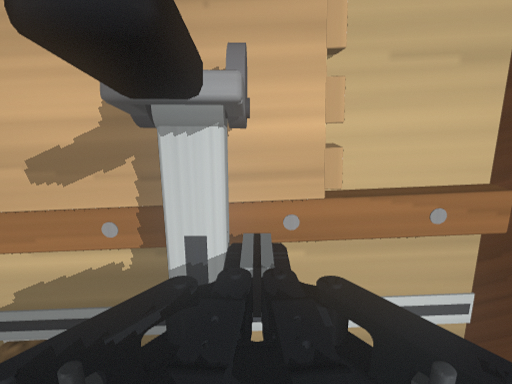

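The wrist view shows the strap at (195,200) running square over the fence, with the lever grip at upper left (110,40). The board's +y dovetail end is at column ~330, which agrees with the board's y extent. Now the last stretch to θ≈-0.18.

```bash
python3 - <<'E'
from h import *
p0,a0=np.array([593.7,-16.6,53.]),73.9
for th in (-.02,-.08,-.13,-.17): 
    t,b=fing(th,65,28.5); print(round(th,2),*rel(p0,a0,t,53,b))
E
```

```text
-0.02 0.0 -3.9 -1.6 -3.4
-0.08 0.0 -8.0 -3.0 -6.9
-0.13 0.0 -11.4 -3.9 -9.7
-0.17 0.0 -14.2 -4.6 -12.0
```

Call:
step_arm --pt "0 -3.9 -1.6 -3.4 0 0 255" --pt "0 -8 -3 -6.9 0 0 255" --pt "0 -11.4 -3.9 -9.7 0 0 255" --pt "0 -14.2 -4.6 -12 0 0 255" --pt "0 -14.2 -4.6 -12 0 0 255"

```text
time_s: 6.3
eef_pos: [0.5847, -0.0303, 0.0525]
eef_rot: [0.707, 0.028, 0.706, -0.027]
wrist_force: [1.3, 1.4, 0.7]
opening: -0.005
```

```bash
cat > m.py <<'E'
from h import *
p,a,o=st(); print(o['time_s'],p,a,o['wrist_force'])
pic,d,i,T=cam('wrist'); np.savez('/tmp/w3',p=pic,d=d,T=T); save('w3',pic)
P=pts(d,i,T)*1000; Z=P[...,2]; L=(P[...,:2]-S)@J
for x in (-75,-85,-95,-105,-112):
    m=(Z>61)&(Z<73)&(abs(L[...,0]-x)<4)&(abs(L[...,1])<50); r=np.sort(L[m][:,1])
    if len(r)>20: e=np.percentile(r,[2,98]); print(x,len(r),e,e.mean(),np.arctan2(e.mean(),-x))
for zz in (0,):
    m=(Z>33)&(Z<43)&(L[...,0]<-95)&(L[...,0]>-175); r=L[m]
    h,e=np.histogram(r[:,1],bins=np.arange(40,90,2)); print('y edge hist',dict(zip(e[:-1].astype(int).tolist(),h.tolist())))
E
python3 m.py
```

```text
6.3 [584.73916585 -30.27467311  52.46309807] 85.5542678495542 [1.25196195 1.40736827 0.7050318 ]
-75 1163 [-25.53872593   6.90381552] -9.317455206426859 -0.12359946348974593
-85 1395 [-27.10158339  19.37027974] -3.8656518223552325 -0.0454469417859326
-95 1134 [-28.62030519  -1.73528341] -15.177794299647344 -0.15842734415391846
-105 1218 [-30.20865087  -3.26782452] -16.738237696723136 -0.15808167957154176
-112 1279 [-31.27655593  -4.24327432] -17.75991512327595 -0.15726130048640866
y edge hist {40: 659, 42: 648, 44: 673, 46: 650, 48: 667, 50: 657, 52: 645, 54: 668, 56: 652, 58: 648, 60: 669, 62: 625, 64: 660, 66: 492, 68: 459, 70: 457, 72: 448, 74: 281, 76: 0, 78: 0, 80: 0, 82: 0, 84: 0, 86: 0}
```

θ≈-0.158, so the cam stands about 3–4 mm short of the board's middle. I nudge it on a little and then back off.

Call:
step_arm --pt "0 -1 0 -0.8 0 0 255" --pt "0 -1.9 -0.3 -1.6 0 0 255" --pt "0 -1.9 -0.3 -1.6 0 0 255" --pt "0 3 0 -1.6 0 0 255" --pt "0 14 0 -1.6 0 0 255" --pt "0 16 0 -1.6 0 0 255"

```text
time_s: 7.1
eef_pos: [0.5858, -0.0138, 0.0522]
eef_rot: [0.707, 0.017, 0.707, -0.017]
wrist_force: [0.0, 0.7, 0.0]
opening: -0.003
```

```bash
python3 m.py
```

```text
7.1 [585.78082636 -13.75419619  52.17360097] 87.30875639117254 [1.72847643e-04 7.11433641e-01 5.02283823e-03]
-75 1143 [-27.74525963  20.66290231] -3.5411786571214847 -0.04718067591256273
-85 1638 [-29.20494678  42.68435147] 6.739702346957936 0.07912507311263062
-95 1196 [-31.34799519  -4.09843426] -17.723214725493715 -0.18443986992644124
-105 1264 [-33.16027493  -5.87827321] -19.519274069206528 -0.18379976292488345
-112 1325 [-34.41134161  -7.23853551] -20.8249385586417 -0.18383755961017198
y edge hist {40: 673, 42: 651, 44: 667, 46: 644, 48: 663, 50: 654, 52: 656, 54: 649, 56: 662, 58: 647, 60: 646, 62: 646, 64: 649, 66: 481, 68: 460, 70: 463, 72: 454, 74: 275, 76: 0, 78: 0, 80: 0, 82: 0, 84: 0, 86: 0}
```

θ=-0.184 puts the cam at jig y≈-24.7, within about 1 mm of the board's middle. I lift and go over to the inner side of the lever.

```bash
python3 - <<'E'
from h import *
p,a,o=st(); print(p,a)
t,b=fing(-.184,112,0); print(t,b,rel(p,a,t,200,b))
E
```

```text
[585.77228447 -13.79146117  52.20187954] 87.31868955158292
[536.38432123 -55.5770738 ] 86.71242343040716 [np.float64(-147.8), np.float64(-44.1), np.float64(-47.4), np.float64(0.6)]
```

Call:
step_arm --pt "-20 2 0 0 0 0 255" --pt "-65 2 0 0 0 0 255" --pt "-115 2 0 0 0 0 255" --pt "-145 0 -5 0 0 0 255" --pt "-148 -20 -20 0 0 0 255" --pt "-148 -35 -38 0.6 0 0 255" --pt "-148 -44 -47 0.6 0 0 255" --pt "-148 -44 -47 0.6 0 0 255"

```text
time_s: 8.15
eef_pos: [0.5367, -0.0568, 0.2011]
eef_rot: [0.707, 0.021, 0.706, -0.021]
wrist_force: [-0.3, -0.0, 0.5]
opening: -0.0
```

```bash
python3 - <<'E'
from h import *
p,a,o=st(); print(o['time_s'],p,a,o['wrist_force'])
pic,d,i,T=cam('wrist'); save('w4',pic); P=pts(d,i,T)*1000; Z=P[...,2]; L=(P[...,:2]-S)@J
th=-.184; u=np.array([-np.cos(th),np.sin(th)]); t=np.array([np.sin(th),np.cos(th)])
r=L@u; l=L@t
for z in range(90,150,8):
    m=(abs(Z-z)<4)&(r>115)&(r<190)&(abs(l)<40)
    if m.sum()>15: print('z',z,m.sum(),'r',np.percentile(r[m],[2,50,98]).round(1),'lat',np.percentile(l[m],[2,50,98]).round(1))
pic2,d2,i2,T2=cam('top'); P=pts(d2,i2,T2)*1000; Z=P[...,2]; L=(P[...,:2]-S)@J; r=L@u;l=L@t
m=(Z>135)&(Z<152)&(r>120)&(r<190)&(abs(l)<40); print('top lever',m.sum(),r[m].mean() if m.any() else 0,l[m].mean() if m.any() else 0)
E
```

```text
8.15 [536.73843886 -56.79013337 201.1140934 ] 86.5995879112141 [-0.31715856 -0.0127535   0.48250953]
z 90 195 r [139.1 144.1 148.2] lat [-22.3  11.9  21.7]
z 98 39 r [140.3 141.9 145.5] lat [-22.2 -14.1  20.7]
z 114 24 r [141.2 141.5 142.5] lat [-9.4 -0.7  8.3]
z 138 234 r [145.8 157.9 160.6] lat [-12.3  -0.4  11.4]
z 146 512 r [148.2 153.4 159. ] lat [-10.8  -0.4   9.4]
top lever 45 151.2697334420271 0.8179310905452979
```

View pics/w4.png

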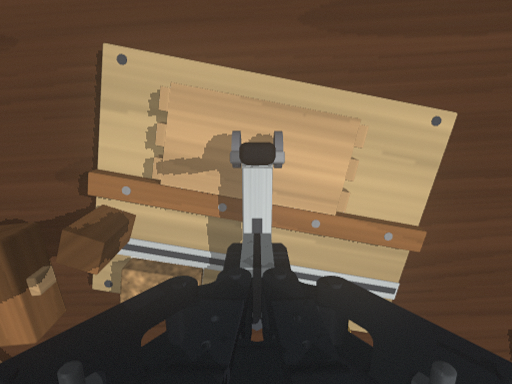

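The wrist view shows the lever at (258,153), with the board spanning (160..362, 85..212), so its middle is at about (258,150) and the cam sits centred over it. The fingers at (257,255) are in line with the strap. I go down behind the lever and start pushing.

Call:
step_arm --pt "25 0 0 0 0 0 255" --pt "60 0 0 0 0 0 255" --pt "78 0 -3 0 0 0 255" --pt "78 0 -12 0 0 0 255" --pt "78.5 0 -20 0 0 0 255" --pt "80 0 -29 0 0 0 255" --pt "83 0 -38 0 0 0 255" --pt "87 0 -46 0 0 0 255" --pt "87 0 -46 0 0 0 255"

```text
time_s: 9.38
eef_pos: [0.4916, -0.0541, 0.115]
eef_rot: [0.708, 0.02, 0.706, -0.021]
wrist_force: [1.3, -0.2, 4.2]
opening: 0.003
```

```bash
python3 - <<'E'
from h import *
p,a,o=st(); L=(p[:2]-S)@J; th=-.184; print(o['time_s'],p,a,o['wrist_force'],'r',L@[-np.cos(th),np.sin(th)],'lat',L@[np.sin(th),np.cos(th)])
pic,d,i,T=cam('scene'); save('s5',cv2.resize(pic[180:300,170:340],(680,480),interpolation=cv2.INTER_CUBIC))
E
```

```text
9.375 [491.593226   -54.11548176 114.95813303] 86.65081704300262 [ 1.31910738 -0.16270639  4.20620483] r 156.80120012337903 lat -1.1094731558398623
```

View pics/s5.png

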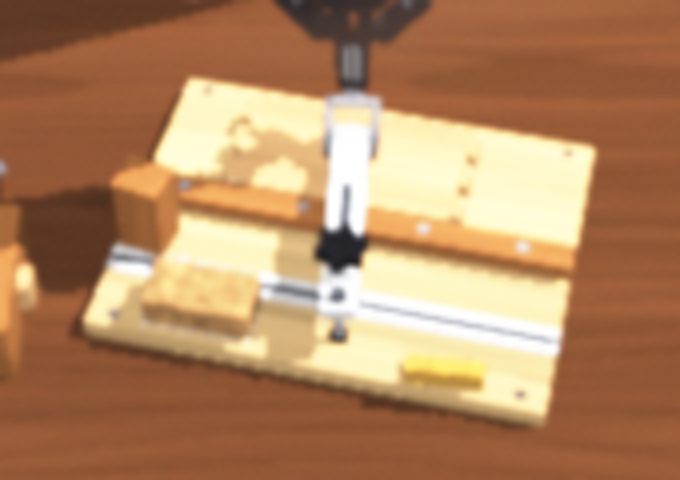

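Here the fingers press the lever at (350,70) and the strap is still lined up; contact force is about 4 N. I follow the arc down.

Call:
step_arm --pt "3 0 -3 0 0 0 255" --pt "6 0 -6 0 0 0 255" --pt "9 0 -9.5 0 0 0 255" --pt "12 0 -13 0 0 0 255" --pt "16 0 -16 0 0 0 255" --pt "20 0 -19 0 0 0 255" --pt "25 0 -22 0 0 0 255" --pt "31 0 -24 0 0 0 255" --pt "36.5 0 -26 0 0 0 255" --pt "40 0 -27 0 0 0 255"

```text
time_s: 10.68
eef_pos: [0.4645, -0.0525, 0.0749]
eef_rot: [0.708, 0.02, 0.706, -0.021]
wrist_force: [-6.2, 2.3, 28.5]
opening: 0.002
```

Call:
step_arm --pt "2 0 -0.5 0 0 0 255" --pt "4 0 -1 0 0 0 255" --pt "4 0 -1 0 0 0 255"

```text
time_s: 11.05
eef_pos: [0.4644, -0.0526, 0.0741]
eef_rot: [0.708, 0.02, 0.706, -0.021]
wrist_force: [-13.9, 4.3, 43.4]
opening: -0.003
```

The force rises steeply at z≈74, so the lever is on its stop. I come straight off and look.

Call:
step_arm --pt "-4 0 1 0 0 0 255" --pt "-20 0 0 0 0 0 255" --pt "-60 0 10 0 0 0 255" --pt "-110 0 30 0 0 0 255" --pt "-130 0 45 0 0 0 255" --pt "-130 0 50 0 0 0 255" --pt "-130 0 50 0 0 0 255"

```text
time_s: 11.92
eef_pos: [0.5116, -0.0546, 0.1979]
eef_rot: [0.706, 0.021, 0.708, -0.02]
wrist_force: [-0.4, 0.1, 0.4]
opening: -0.003
```

```bash
cat > c.py <<'E'
from h import *
p,a,o=st(); print(o['time_s'],p,a,o['wrist_force'])
pic,d,i,T=cam('wrist'); save('w6',pic); P=pts(d,i,T)*1000; Z=P[...,2]; L=(P[...,:2]-S)@J
th=-.184
for x in (-60,-75,-95,-105,-112):
    m=(Z>60)&(Z<75)&(abs(L[...,0]-x)<4)&(abs(L[...,1]+20)<30); r=L[m][:,1]
    if len(r)>20: e=np.percentile(r,[2,98]); print(x,e,np.arctan2(e.mean(),-x),np.median(Z[m]))
u=np.array([-np.cos(th),np.sin(th)]); t=np.array([np.sin(th),np.cos(th)]); r=L@u; l=L@t
m=(abs(l)<8)&(Z>55)&(r>172)&(r<225)
k=np.polyfit(r[m],Z[m],1); print('grip top: z at r=175,200,218',np.polyval(k,[175,200,218]),'rmax',np.percentile(r[m],98),'lever angle',np.pi/2-np.arctan(k[0]),m.sum(),'lat centre',np.percentile(l[(Z>55)&(r>180)&(r<215)&(abs(l)<30)],[2,98]))
b=(Z>31)&(Z<45)&(L[...,0]<-88)&(L[...,0]>-205)&(abs(L[...,1])<150); b=cv2.morphologyEx(b.astype(np.uint8),cv2.MORPH_OPEN,np.ones((3,3)))>0; print('board',cv2.minAreaRect(L[b].astype(np.float32)),np.percentile(L[b],[.3,99.7],axis=0))
E
python3 c.py
```

```text
11.925 [511.57582525 -54.58281176 197.89525231] 86.65971578882582 [-0.43383231  0.14264008  0.3606255 ]
-95 [-32.53684415  -5.18070413] -0.19596574056059668 67.12616330345949
-105 [-33.97842576  -6.73731368] -0.19150839016063106 67.18137486710607
-112 [-35.29413218  -8.11939441] -0.19143698634557807 67.09617485668551
grip top: z at r=175,200,218 [ 58.46357816 174.6508322  258.30565511] rmax 220.03786573150728 lever angle 0.21193854909298526 1900 lat centre [-11.38429496  10.7695974 ]
board ((-137.707763671875, -25.587142944335938), (202.1759033203125, 99.40574645996094), 89.99739837646484) [[-187.28117626 -125.38459463]
 [ -88.4357672    74.48397342]]
```

View pics/w6.png

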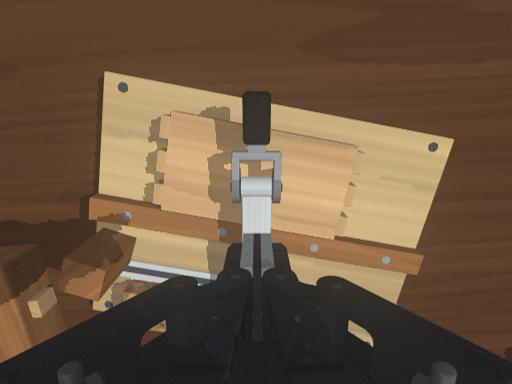

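The lever lies flat outwards, grip at (257,117) and cams at (257,190), centred on the board. The lever fit picked up the fingers, so I redo it with them excluded and check the board and the other things.

```bash
sed -i 's/(Z>55)&(r>172)&(r<225)/(Z>55)\&(Z<95)\&(r>180)\&(r<219)/' c.py; python3 c.py | grep grip
python3 - <<'E'
from h import *
z=np.load('/tmp/top0.npz'); a=z['p']; b,d,i,T=cam('top'); df=(np.abs(a.astype(int)-b).max(2)>60).astype(np.uint8)
n,l,s,c=cv2.connectedComponentsWithStats(cv2.morphologyEx(df,cv2.MORPH_OPEN,np.ones((2,2)))); print([x.tolist() for x in s[1:] if x[4]>25])
E
```

```text
grip top: z at r=175,200,218 [69.91836113 71.67848442 72.94577319] rmax 218.19041749379775 lever angle 1.5005073793402925 905 lat centre [-11.39487652  10.77745484]
[[221, 125, 34, 12, 198], [263, 125, 9, 8, 55], [274, 125, 11, 9, 60], [68, 126, 235, 258, 14486], [374, 137, 17, 7, 75], [392, 137, 10, 5, 36], [403, 136, 22, 6, 78], [351, 155, 9, 6, 31], [414, 175, 7, 19, 54], [257, 192, 19, 20, 199], [419, 195, 6, 15, 43], [432, 246, 8, 15, 74], [414, 250, 9, 7, 42], [352, 275, 10, 22, 112], [361, 278, 13, 16, 95], [373, 281, 15, 8, 60], [235, 295, 277, 89, 12013], [330, 299, 25, 11, 110], [372, 325, 8, 5, 26], [440, 330, 50, 3, 119], [224, 358, 10, 19, 119], [115, 364, 10, 6, 37]]
```

The lever angle measures 1.50 rad, which is fully down. The other image differences come from the moving arm, the clamp and shadows. The arm is clear at z≈0.2 m, so I hand in.

```bash
python3 -c "
from bench import ctrl
print(ctrl.get_obs()['time_s'], ctrl.hand_in())"
```

```text
the job is handed in; nothing more can be done
12.075 None
```

The board is clamped. I pushed the strap round with the backs of the shut fingers until the cam stood over the middle of the board. I then pushed the cam lever down to its stop with the fingertips and came clear. The job was handed in at 12.1 s.

**Last checks:**
- **Strap:** it stands at about -0.19 rad. It was at -0.184 rad before I pushed the lever.
- **Cam position:** the cam is within about 1 mm of the board's middle along the fence. Across the fence it measures about 5 mm off, or about 2 mm against the nominal board position. The strap's length fixes that distance.
- **Lever:** it measures 1.50 rad, fully down.
- **Board:** it measures within 1–2 mm of where it was along the fence, and is still square to it.
- **Contact:** the wrist force was near zero with the arm clear, about 0.2 m above the bench.

**Doubtful points:**
- **Force on the lever:** the push against the stop peaked at about 46 N at the wrist for a moment. This was through the fingertips only, not the arm or the gripper's body, and well under the 120 N wrist limit.
- **Lever fit:** my first fit of the lever angle wrongly included the fingers and gave 0.21 rad. I redid it without them.
- **Tools and offcuts:** comparing the first and last top views showed some small differences around them. I put these down to the arm's moving shadow and did not check each item separately.

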